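# Load the gilded ball on the sample tray and hold it level over the framed picture

### The arm

A 6-joint arm with a two-finger parallel gripper is mounted at the origin on a cart in front of the work surface, level with it; the furniture and walls round the work are solid. World frame = base frame: x ahead of the robot, y to its left, z up, the work surface at z = 0. Lengths are in m, angles in rad, forces in N, time in s.
With the tool pointing down it reaches from about 0.3 to 0.85 m from the base axis. Payload 4.2 kg.
Tool frame: the origin (TCP) lies between the finger pads, 19 mm behind the fingertips; this is the grasp point; z points along the fingers, y is the line along which they close (so a half turn about z gives the same grasp; the last joint's range is limited). The gripper opens to 91 mm and grips with 3 to 60 N. Pads are 32 mm wide; open, the fingers measure 118 mm over their backs; the gripper's body (76 mm by 178 mm) begins 60 mm behind the grasp point.
Start: joints at [-1.241, 0.32, 1.565, -0, 1.257, -0.02], TCP at [0.197, -0.54, 0.233] pointing down, gripper open.
Joint ranges: [-3.11, 3.11], [-0.84, 2.01], [0.21, 2.61], [-1.34, 4.49], [0.05, 2.63], [-2.56, 2.56]. Speed limits (rad/s): [2.57, 2.57, 3.14, 3.14, 3.14, 3.14].

### API

Orientations are given as a unit quaternion [w, x, y, z].
In Python, from cell import ctrl, optics, job gives the robot as it stands.
- The arm moves only by the tool drive_tool, never from a script. Its argument "deltas" is a list of rows, each a list of 7 numbers: the turn, a rotation vector about the tool's x, y, z normalised to -1 to 1, where 1 is 180 degrees, then the shift along the tool's x, y, z normalised to -1 to 1, where 1 is 0.2 m, then the opening, from -1 (shut) to 1 (fully open). A call has 1 to 12 rows; each row is the pose to reach, as a shift and turn from the pose commanded when the call began, along the tool's axes at that moment, turning the shorter way round; what a row does not reach only later rows make up. A row lasts 1/8 s, in which the tool goes at most 62.5 mm and 10.7 degrees, less where a joint would pass 70% of its speed; a pose out of reach is approached as far as the arm can. A call with a number of a shift or a turn outside -1 to 1 is refused whole. A call with a gripper value outside its range is refused whole. The fingers move at their own pace and stop on an object; "force" is the grip in N (left out, the last holds). Time passes only in rows, so rows that repeat a pose let the fingers close. It gives the time, the measured TCP pose, the force, the opening and the grip force at its end, in the units of the state.
- ctrl.get_state(): the state, without advancing time (a new reading comes with each control period).
- optics.snapshot(name): name is "side" or "top" or "wrist"; returns a dict with "color" (400x640x3 uint8, blue, green, red), "fov_y" (degrees; the focal length in pixels is half the picture's height over the tangent of half this angle, whatever the lens; pixels are square), "cx", "cy" (the principal point, pixels), "world_from_camera" (4x4, takes a point from camera to world coordinates). Camera axes: x right, y up, looking along -z (the intrinsics and any distortion apply to the point x, -y, -z); pixel columns grow to the right and rows downward; lengths in m; the calibration is good to about 2 mm. A picture is of the moment at which its call begins. There is no depth.
- job.hand_in(): hands the job in; it is judged then, once.
The state is a dict: "time": time; "joint_pos": joint angles; "qvel": joint speeds; "effort": joint torques, N m; "position": TCP position; "orientation": TCP orientation; "wrist_force": force on the tool from outside, world axes, zero at the start; "moment": the same for the moment, N m; "finger_gap": opening from 0.0 (shut) to 1.0 (fully open); "finger_force": force on a finger pad.
Only numpy, scipy, OpenCV 4.12 (cv2) and the standard library are available. Lean on these libraries where they do the work, as an engineer would, in place of code of your own. Each camera call takes 0.05 s, during which the arm holds its last target. There are 200 camera calls.

### The job

Take the gilded (gold) ball from the grey rail and lay it in the round pocket of the wooden sample tray while the tray stands on the table. Then pick the tray up by its arched handle, carry it without letting the ball leave its pocket, and finish still holding it by the handle, level and steady, with the pocket over the middle of the picture frame and the tray's underside about 10 cm above the table, so that the maker can compare the two. Leave the blue ball in its seat, and do not disturb the frame, the dropper bottle or small paper-tape roll beyond the rail.

Things in the scene. Friction and masses are not known exactly. Their poses are not given: they have to be found in the camera images.
- tray: Loose wooden tray, board 210 (x) x 100 x 14 mm, about 0.25 kg, balanced under its handle. Origin: centre of underside, z up. Round pocket 36 mm wide, 5 mm deep, black floor, centred 70 mm towards -x; three white swatches at the +x end. Arched dark handle across the middle (along y): bar 14 mm thick (x), 82 mm long, 42 to 62 mm above the underside, open below between posts 54 mm apart.
- tray_pocket (a point): Point on the tray where the centre of a ball lying in the middle of the pocket is: 24 mm above the tray's underside (pocket floor at 9 mm, board top at 14 mm). Axes as the tray's.
- tray_handle (a point): Centre of the handle's bar, 52 mm above the tray's underside, over the tray's middle. Axes as the tray's.
- gold_ball_center (a point): Centre of the gilded, brass-coloured ball, 30 mm diameter, 30 g, loose in one of the rail's two seats (either one). It can roll about 7 mm each way in the tray's pocket.
- blue_ball_center (a point): Centre of the blue ball, 30 mm diameter, 30 g, in the rail's other seat; stays there.
- rail: Grey ball rail fixed to the table, 150 mm long (x), 26 mm wide (y, narrower than a ball), 25 mm high, on a foot 50 mm wide and 4 mm high. Origin: centre of the underside. Two 14 mm seats in its top, 50 mm either side of the origin along x; a seated ball's centre is 38 mm above the table.
- frame: Small loose picture frame lying flat on the table, 150 x 126 x 16 mm, with an oval embossed picture. Origin: centre of the underside.
- glue_bottle: Amber dropper bottle with black bulb, standing just beyond the rail, 34 mm diameter, 102 mm high, loose. Origin: centre of the underside. Leave alone.
- tape_roll: Small roll of white grid-patterned paper tape lying flat, 40 mm diameter, 16 mm high, loose. Origin: centre of the underside. Leave alone.

How it is judged:
By the outcome, as a careful person would: the job done as asked, in the order asked, and still so for the second after the job is handed in, while the arm keeps its last pose, push and grip.
It also fails if it takes over 64 s, if anything falls off the work surface, if the arm or the gripper's body presses on something with over 40 N, if the wrist force passes 120 N, or if a joint passes its speed limit or range.

## Working session

There is one attempt and no reset: what is moved stays moved. The work goes in short steps, Python scripts to look and compute and a tool call to move; the robot and the scene stay as the last step left them, time stands still between calls to the robot, and variables do not carry over. Pictures are saved under pics/ and viewed, at most 10 in all, crops included, and the job is handed in when it is done.

Besides the shell and the picture viewer there is one more tool, called after "Request:" in YAML: its name, and indented under it one key for each argument. drive_tool: Moves the arm, as the interface text tells. Its arguments: {"type":"object","properties":{"deltas":{"type":"array","items":{"type":"array","items":{"type":"number","minimum":-1,"maximum":1}}},"force":{"type":"number"}},"required":["deltas"]}

```bash
mkdir -p pics; ls; python3 - <<'E'
from cell import ctrl, optics, job
import cv2,numpy as np
for n in ("side","top"):
    s=optics.snapshot(n); cv2.imwrite(f"pics/{n}0.png",s["color"]); print(n,s["fov_y"],s["cx"],s["cy"],np.round(s["world_from_camera"],3).tolist(),[k for k in s])
st=ctrl.get_state(); print(st)
E
```

```text
pics
side 50.270969770242765 318.2061563054789 194.59684790891657 [[0.992, 0.076, -0.105, 0.5], [-0.127, 0.412, -0.902, -0.889], [-0.025, 0.908, 0.418, 0.457], [0.0, 0.0, 0.0, 1.0]] ['color', 'fov_y', 'cx', 'cy', 'world_from_camera']
top 44.78881551203657 312.48317029455967 207.181873050293 [[0.009, 0.988, -0.154, 0.378], [-1.0, 0.013, 0.025, 0.002], [0.027, 0.154, 0.988, 1.49], [0.0, 0.0, 0.0, 1.0]] ['color', 'fov_y', 'cx', 'cy', 'world_from_camera']
{'time': 0.1, 'joint_pos': array([-1.24100906e+00,  3.20243000e-01,  1.56551339e+00,  3.26928475e-06,
        1.25738668e+00, -2.00156205e-02]), 'qvel': array([-3.94226918e-04, -2.71921185e-04, -2.65190620e-03, -4.75571456e-04,
        3.84041455e-04,  7.33556267e-05]), 'effort': array([-7.48222155e-04, -4.13336778e+01, -2.32512474e+01,  7.27651594e-02,
        4.21868311e-02, -6.96172037e-05]), 'position': array([ 0.19692395, -0.5398037 ,  0.23201263]), 'orientation': array([-7.66168254e-04,  9.84743485e-01,  1.74010537e-01, -1.18053275e-04]), 'wrist_force': array([-0.38788462, -0.55502228, -0.0180255 ]), 'moment': array([0.01626817, 0.04416974, 0.00888224]), 'finger_force': 0.0, 'finger_gap': 1.001375252286779}
```

View pics/side0.png

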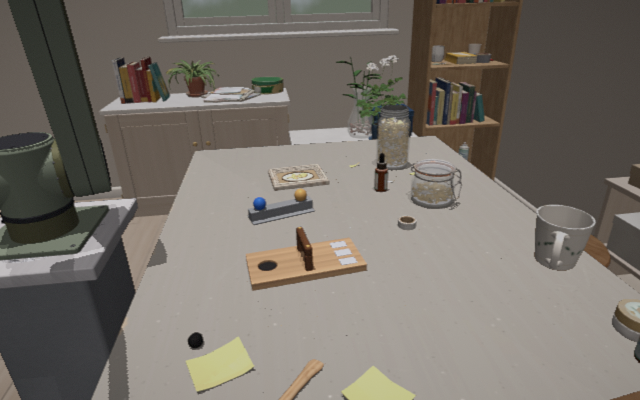

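View pics/top0.png

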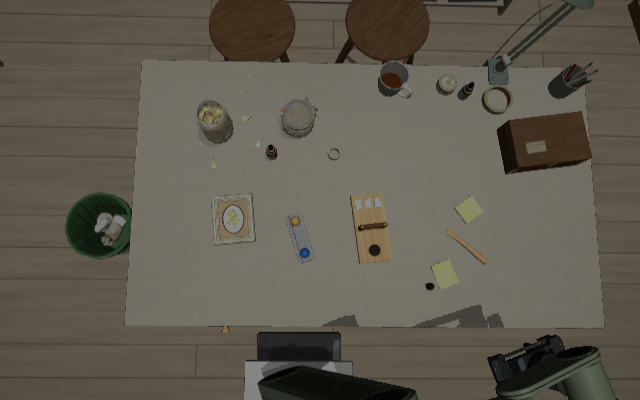

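The side view shows the gold ball at (300,195), blue ball at (260,203), pocket at (268,266), handle at (304,249) and frame at (298,177). The top view shows gold at (295,221), blue at (305,253), pocket at (375,250), handle at (372,226) and frame at (233,219).

```bash
cat > h.py <<'E'
import cv2,numpy as np
from cell import ctrl, optics, job
from scipy.spatial.transform import Rotation as R
def rays(s,px):
    px=np.atleast_2d(px).astype(float); f=200/np.tan(np.radians(s["fov_y"]/2)); T=np.array(s["world_from_camera"])
    d=np.c_[(px[:,0]-s["cx"])/f,-(px[:,1]-s["cy"])/f,-np.ones(len(px))]
    return T[:3,3],d@T[:3,:3].T
def plane(s,px,z):
    o,d=rays(s,px); return o+d*((z-o[2])/d[:,2])[:,None]
def proj(s,p):
    f=200/np.tan(np.radians(s["fov_y"]/2)); T=np.array(s["world_from_camera"]); c=(np.asarray(p)-T[:3,3])@T[:3,:3]
    return np.array([s["cx"]-f*c[0]/c[2],s["cy"]+f*c[1]/c[2]])
def tri(v):  # list of (snap,pixel) -> point, residual mm
    A=np.zeros((3,3));b=np.zeros(3);L=[]
    for s,p in v:
        o,d=rays(s,p); d=d[0]/np.linalg.norm(d[0]); P=np.eye(3)-np.outer(d,d); A+=P;b+=P@o;L.append((P,o))
    x=np.linalg.solve(A,b); return x,[round(1000*np.linalg.norm(P@(x-o)),1) for P,o in L]
def blob(s,lo,hi,box,inv=False):  # HSV mask in box (x0,y0,x1,y1): biggest contour
    x0,y0,x1,y1=box; m=cv2.inRange(cv2.cvtColor(s["color"],cv2.COLOR_BGR2HSV),lo,hi); k=np.zeros_like(m);k[y0:y1,x0:x1]=m[y0:y1,x0:x1]
    c=max(cv2.findContours(k,cv2.RETR_EXTERNAL,cv2.CHAIN_APPROX_NONE)[0],key=cv2.contourArea)
    return c
def cen(c):
    m=cv2.moments(c); return np.array([m["m10"],m["m01"]])/m["m00"]
E
python3 - <<'E'
from h import *
S=optics.snapshot("side");T=optics.snapshot("top")
B=dict(blue=((100,120,40),(130,255,255),(245,190,275,215),(290,240,318,265)),
 gold=((8,110,60),(30,255,255),(288,185,312,204),(285,212,305,230)),
 pocket=((0,0,0),(180,255,55),(255,258,282,274),(366,241,385,260)),
)
for n,(lo,hi,bs,bt) in B.items():
    cs,ct=blob(S,lo,hi,bs),blob(T,lo,hi,bt); print(n,cv2.boundingRect(cs),cv2.boundingRect(ct),tri([(S,cen(cs)),(T,cen(ct))]))
print("pocket z9",plane(S,cen(cs),.009),plane(T,cen(ct),.009))
for n,px,py in (("handle",(304,238),(372,226)),):print(n,tri([(S,px),(T,py)]))
fr=plane(T,[[213,196],[253,194],[256,243],[214,246]],.016);print(fr,fr.mean(0))
tr=plane(T,[[351,194],[383,193],[391,262],[358,264]],.014);print(tr,tr.mean(0))
W=optics.snapshot("wrist"); print(np.round(W["world_from_camera"],3),W["fov_y"],W["cx"],W["cy"])
cv2.imwrite("pics/c.png",np.hstack([cv2.resize(T["color"][170:280,200:410],None,fx=3.8,fy=3.8,interpolation=cv2.INTER_CUBIC)]))
E
```

```text
blue (254, 197, 11, 13) (300, 248, 10, 10) (array([ 0.46742327, -0.01230866,  0.03977504]), [np.float64(0.3), np.float64(0.3)])
gold (295, 189, 11, 12) (291, 217, 9, 9) (array([0.5625864 , 0.01727005, 0.03999635]), [np.float64(0.1), np.float64(0.1)])
pocket (259, 262, 17, 8) (369, 245, 11, 11) (array([ 0.47927089, -0.22498416,  0.01311088]), [np.float64(0.1), np.float64(0.1)])
pocket z9 [[ 0.47898606 -0.21884474  0.009     ]] [[ 0.479645   -0.22560938  0.009     ]]
handle (array([ 0.54867218, -0.21292394,  0.05752121]), [np.float64(1.5), np.float64(1.5)])
[[0.63876021 0.26973117 0.016     ]
 [0.64670842 0.14751781 0.016     ]
 [0.49594183 0.13425125 0.016     ]
 [0.4854574  0.26052514 0.016     ]] [0.56671696 0.20300634 0.016     ]
[[ 0.65130724 -0.15507886  0.014     ]
 [ 0.65585761 -0.25472183  0.014     ]
 [ 0.44292432 -0.27627523  0.014     ]
 [ 0.43587048 -0.17565925  0.014     ]] [ 0.54648991 -0.21543379  0.014     ]
[[ 0.342  0.904  0.255  0.267]
 [-0.94   0.33   0.092 -0.514]
 [-0.001 -0.272  0.962  0.383]
 [ 0.     0.     0.     1.   ]] 59.74505422046852 321.74405985427103 201.3527817789626
```

View pics/c.png

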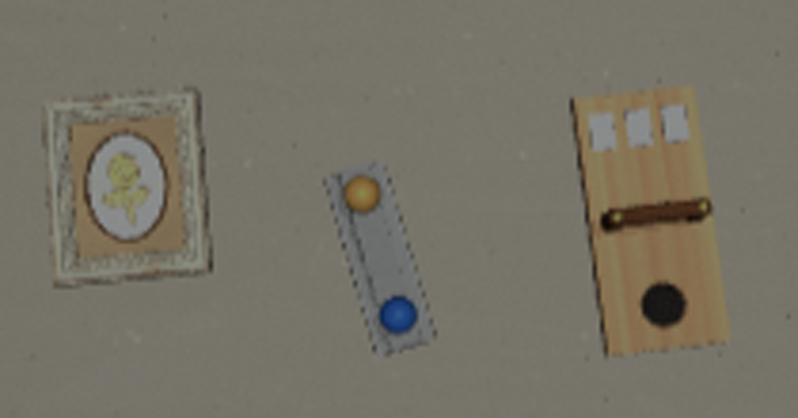

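The crop confirms the layout: frame, then rail (gold at far end, blue at near end), then tray with its pocket on the near side. Next I'll take wrist views over the tray and the rail.

```bash
cat >> h.py <<'E'
def go(p,yaw,frm=None):  # row numbers to reach TCP p, tool down with tool-x at yaw (deg)
    st=ctrl.get_state(); q=np.array(st["orientation"]); R0=R.from_quat(q,scalar_first=True); p0=st["position"]
    if frm is not None: R0,p0=dn(frm[1]),np.array(frm[0])
    best=None
    rv=(R0.inv()*dn(yaw)).as_rotvec()/np.pi; t=R0.inv().apply(np.array(p)-p0)/.2
    print("row",np.round(np.r_[rv,t],4).tolist(),"dist mm",round(200*np.linalg.norm(t)),"turn",round(180*np.linalg.norm(rv),1))
def dn(yaw): return R.from_euler("z",yaw,degrees=True)*R.from_euler("x",180,degrees=True)
E
python3 - <<'E'
from h import *
go([.43,-.225,.25],17)
go([.5,0.0,.25],17,([.43,-.225,.25],17))
T=optics.snapshot("top"); print(plane(T,[[271,145],[271,155],[333,154]],0.0))
print(plane(T,[[271,148]],0.1))
E
```

```text
row [-0.0002, 0.0, 0.0169, 1.6342, -1.0804, -0.0873] dist mm 392 turn 3.0
row [0.0, 0.0, 0.0, 0.6636, -0.9735, -0.0] dist mm 236 turn 0.0
[[ 0.80796737  0.09670313  0.        ]
 [ 0.77540374  0.09598133  0.        ]
 [ 0.78184555 -0.09984587  0.        ]]
[[0.76997408 0.09012562 0.1       ]]
```

Request:
drive_tool:
  deltas:
    - [0,0,0.017,0.817,-0.54,-0.0875,1]
    - [0,0,0.017,0.817,-0.54,-0.0875,1]
    - [0,0,0.017,0.817,-0.54,-0.0875,1]
    - [0,0,0.017,0.817,-0.54,-0.0875,1]

```text
time: 0.8
position: [0.3151, -0.3802, 0.2509]
orientation: [0.0, 0.989, 0.15, 0.0]
wrist_force: [-1.2, -0.9, 0.1]
finger_gap: 1.002
finger_force: 0.0
```

Request:
drive_tool:
  deltas:
    - [0,0,0,0.808,-0.56,0,1]
    - [0,0,0,0.808,-0.56,0,1]
    - [0,0,0,0.808,-0.56,0,1]
    - [0,0,0,0.808,-0.56,0,1]
    - [0,0,0,0.808,-0.56,0,1]
    - [0,0,0,0.808,-0.56,0,1]

```text
time: 1.55
position: [0.4345, -0.2299, 0.2501]
orientation: [0.0, 0.989, 0.147, -0.0]
wrist_force: [-0.4, -0.6, 0.1]
finger_gap: 0.998
finger_force: 0.0
```

```bash
python3 - <<'E'
from h import *
W=optics.snapshot("wrist"); cv2.imwrite("pics/w1.png",W["color"]); np.save("w1.npy",W,allow_pickle=True)
st=ctrl.get_state(); print(st["time"],st["position"],dn(17).inv().apply([1,0,0]),(dn(17).inv()*R.from_quat(st["orientation"],scalar_first=True)).as_rotvec(degrees=True))
go([.5,0.0,.25],17)
E
```

```text
1.6 [ 0.43453087 -0.22986364  0.25017389] [9.56304756e-01 2.92371705e-01 3.58052072e-17] [-0.01773589 -0.03086601  0.15431975]
row [0.0001, 0.0002, -0.0009, 0.6464, -1.0051, 0.0002] dist mm 239 turn 0.2
```

View pics/w1.png

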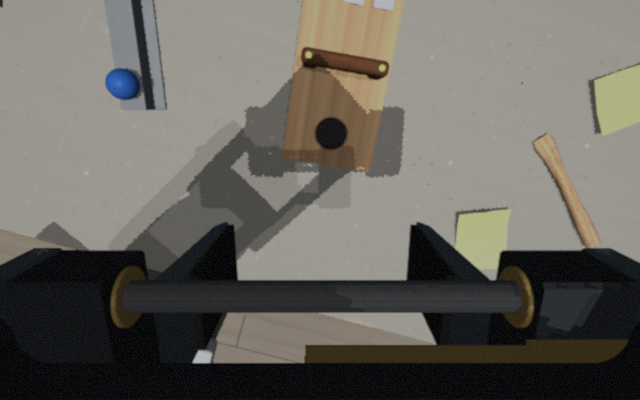

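The wrist view shows the pocket at (331,133), the handle's end screws at (308,55) and (382,68), and the blue ball at (122,84). Next I'll move over the rail.

Request:
drive_tool:
  deltas:
    - [0,0,0,0.65,-1,0,1]
    - [0,0,0,0.65,-1,0,1]
    - [0,0,0,0.65,-1,0,1]
    - [0,0,0,0.65,-1,0,1]
    - [0,0,0,0.65,-1,0,1]
    - [0,0,0,0.65,-1,0,1]
    - [0,0,0,0.65,-1,0,1]
    - [0,0,0,0.65,-1,0,1]

```text
time: 2.6
position: [0.5011, -0.0005, 0.2503]
orientation: [0.0, 0.989, 0.147, 0.0]
wrist_force: [-0.3, 0.0, 0.0]
finger_gap: 0.998
finger_force: 0.0
```

```bash
python3 - <<'E'
from h import *
W=optics.snapshot("wrist"); cv2.imwrite("pics/w2.png",W["color"]); np.save("w2.npy",W,allow_pickle=True)
W1=np.load("w1.npy",allow_pickle=True).item()
S=optics.snapshot("side"); 
print(ctrl.get_state()["position"])
full=(0,0,640,230)
g,b=blob(W,(8,110,60),(30,255,255),(60,0,500,200)),blob(W,(100,120,40),(130,255,255),full)
for n,c in(("g",g),("b",b)): print(n,cv2.boundingRect(c),cv2.contourArea(c),plane(W,cen(c),.038))
b1=blob(W1,(100,120,40),(130,255,255),full); print("blue tri",tri([(W,cen(b)),(W1,cen(b1))]))
p=blob(W1,(0,0,0),(180,255,45),(310,110,352,155)); print("pocket",cv2.boundingRect(p),plane(W1,cen(p),.009))
h=plane(W1,[[308,55],[382,68]],.062); print("handle",h,h.mean(0))
E
```

```text
[ 5.01192378e-01 -1.82270408e-05  2.50319917e-01]
g (310, 101, 28, 29) 588.0 [[0.56153196 0.01565152 0.038     ]]
b (312, 197, 26, 26) 507.5 [[ 0.46633462 -0.01416433  0.038     ]]
blue tri (array([ 0.46617112, -0.01422058,  0.03742967]), [np.float64(0.0), np.float64(0.0)])
pocket (316, 118, 30, 31) [[ 0.47776983 -0.22725197  0.009     ]]
handle [[ 0.54202306 -0.18448674  0.062     ]
 [ 0.55101214 -0.25214278  0.062     ]] [ 0.5465176  -0.21831476  0.062     ]
```

View pics/w2.png

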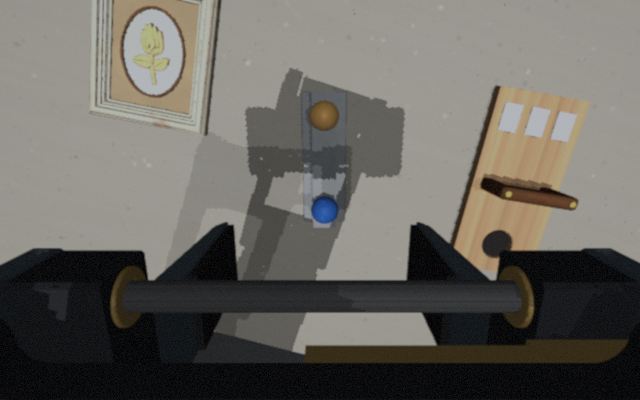

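The view shows gold at (324,115), blue at (325,210) and the pocket at (497,244). The balls measure 99.8 mm apart and pocket to handle 69 mm, which match the stated sizes; rail yaw is 17.3° and tray yaw 7.5°. Now the grasp.

Request:
drive_tool:
  deltas:
    - [0,0,0,0.313,0.011,0.2,1]
    - [0,0,0,0.313,0.011,0.4,1]
    - [0,0,0,0.313,0.011,0.6,1]
    - [0,0,0,0.313,0.011,0.7,1]
    - [0,0,0,0.313,0.011,0.7,1]
    - [0,0,0,0.313,0.011,0.7,1]

```text
time: 3.45
position: [0.5627, 0.0168, 0.1113]
orientation: [0.0, 0.989, 0.148, 0.001]
wrist_force: [0.2, -0.4, -0.1]
finger_gap: 0.998
finger_force: 0.0
```

```bash
python3 - <<'E'
from h import *
W=optics.snapshot("wrist"); W2=np.load("w2.npy",allow_pickle=True).item(); W1=np.load("w1.npy",allow_pickle=True).item()
g=blob(W,(8,110,60),(30,255,255),(100,0,560,390)); g2=blob(W2,(8,110,60),(30,255,255),(250,0,400,200))
print(cv2.boundingRect(g),plane(W,cen(g),.038),tri([(W,cen(g)),(W2,cen(g2))]))
p1=blob(W1,(0,0,0),(180,255,45),(310,110,352,155)); p2=blob(W2,(0,0,0),(180,255,45),(475,228,518,256))
print("pocket",cv2.boundingRect(p2),tri([(W1,cen(p1)),(W2,cen(p2))]))
for a,b in (((308,55),(508,194)),((382,68),(573,203))): print(tri([(W1,a),(W2,b)]))
print(ctrl.get_state()["position"]); go([.5615,.016,.048],17)
E
```

```text
(302, 198, 43, 42) [[0.56191529 0.01576949 0.038     ]] (array([0.56149242, 0.015633  , 0.03667424]), [np.float64(0.0), np.float64(0.0)])
pocket (484, 231, 34, 25) (array([ 0.47801866, -0.22691712,  0.01486458]), [np.float64(0.2), np.float64(0.2)])
(array([ 0.54219224, -0.18441989,  0.06085649]), [np.float64(0.0), np.float64(0.0)])
(array([ 0.55200941, -0.25267915,  0.059353  ]), [np.float64(0.7), np.float64(0.7)])
[0.56278263 0.01684321 0.11160653]
row [0.0003, -0.0008, -0.0002, -0.0082, 0.0019, 0.318] dist mm 64 turn 0.2
```

Request:
drive_tool:
  deltas:
    - [0,0,0,-0.006,0.002,0.12,1]
    - [0,0,0,-0.006,0.002,0.24,1]
    - [0,0,0,-0.006,0.002,0.318,1]
    - [0,0,0,-0.006,0.002,0.318,1]
    - [0,0,0,-0.006,0.002,0.318,0.2]
    - [0,0,0,-0.006,0.002,0.318,-1]
    - [0,0,0,-0.006,0.002,0.318,-1]
    - [0,0,0,-0.006,0.002,0.318,-1]
    - [0,0,0,-0.006,0.002,0.318,-1]
    - [0,0,0,-0.006,0.002,0.318,-1]
  force: 8

```text
time: 4.75
position: [0.5608, 0.0163, 0.0466]
orientation: [0.0, 0.989, 0.148, -0.0]
wrist_force: [0.2, -0.3, -0.4]
finger_gap: 0.373
finger_force: 0.0
```

```bash
python3 - <<'E'
from h import *
s=ctrl.get_state();print(s["position"],s["finger_gap"]*91,s["finger_force"],s["wrist_force"])
E
```

```text
[0.56078978 0.01627608 0.04661281] 33.910125131155205 0.0 [ 0.20771653 -0.34590043 -0.43073408]
```

Request:
drive_tool:
  deltas:
    - [0,0,0,0,0,0,-1]
    - [0,0,0,0,0,0,-1]
    - [0,0,0,0,0,0,-1]
    - [0,0,0,0,0,0,-1]
    - [0,0,0,0,0,-0.05,-1]
    - [0,0,0,0,0,-0.2,-1]
    - [0,0,0,0,0,-0.35,-1]
    - [0,0,0,0,0,-0.5,-1]
    - [0,0,0,0,0,-0.5,-1]
    - [0,0,0,0,0,-0.5,-1]
  force: 10

```text
time: 6.0
position: [0.5601, 0.0163, 0.146]
orientation: [-0.0, 0.989, 0.148, -0.001]
wrist_force: [-0.2, -0.7, -0.6]
finger_gap: 0.316
finger_force: 10.0
```

```bash
python3 - <<'E'
from h import *
W=optics.snapshot("wrist"); cv2.imwrite("pics/w3.png",W["color"])
s=ctrl.get_state();print(s["position"],s["finger_gap"]*91,s["finger_force"],s["wrist_force"])
g=blob(W,(8,110,50),(30,255,255),(200,180,450,330)); print(cv2.boundingRect(g)); print(proj(W,s["position"]+[0,0,-.010]))
go([.478,-.227,.12],7.5)
E
```

```text
[0.55986255 0.01631382 0.14549286] 28.977918878242573 9.999982416629791 [-0.41077762  0.65681518 -0.51505691]
(292, 228, 60, 53)
[321.70025356 257.06227551]
row [-0.0002, 0.0008, 0.0527, -0.7465, 1.044, 0.1285] dist mm 258 turn 9.5
```

View pics/w3.png

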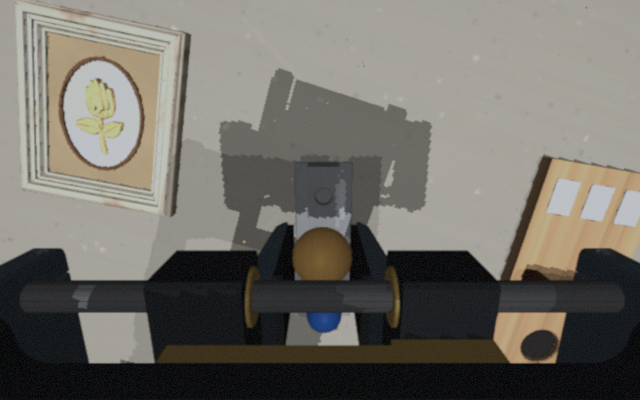

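The gold ball is held at (322,258) and the blue one is still seated at (323,318); the frame's oval is at (102,112). Next I'll carry the ball to the pocket.

Request:
drive_tool:
  deltas:
    - [0,0,0.01,-0.12,0.17,0,-1]
    - [0,0,0.02,-0.25,0.34,0,-1]
    - [0,0,0.03,-0.37,0.52,0,-1]
    - [0,0,0.04,-0.5,0.69,0,-1]
    - [0,0,0.0527,-0.62,0.86,0,-1]
    - [0,0,0.0527,-0.7465,0.995,0.1,-1]
    - [0,0,0.0527,-0.7465,0.995,0.1285,-1]
    - [0,0,0.0527,-0.7465,0.995,0.1285,-1]

```text
time: 7.05
position: [0.4756, -0.217, 0.1198]
orientation: [-0.001, 0.998, 0.065, -0.001]
wrist_force: [0.3, 1.2, 0.4]
finger_gap: 0.319
finger_force: 10.0
```

```bash
python3 - <<'E'
from h import *
W=optics.snapshot("wrist"); cv2.imwrite("pics/w4.png",W["color"]); S=optics.snapshot("side")
s=ctrl.get_state();print(s["position"],s["finger_gap"]*91,s["wrist_force"])
p=s["position"]; g=blob(S,(8,110,40),(30,255,255),(*(proj(S,p).astype(int)-[12,10]),*(proj(S,p).astype(int)+[12,18])))
print("side ball",cen(g),cv2.boundingRect(g),"expect",proj(S,p-[0,0,.01]))
go([.478,-.227,.036],7.5)
E
```

```text
[ 0.47660163 -0.21686454  0.12083507] 29.09201419356755 [0.27129856 0.90700706 0.44168366]Traceback (most recent call last):
  File "<stdin>", line 4, in <module>
  File "h.py", line 20, in blob
    c=max(cv2.findContours(k,cv2.RETR_EXTERNAL,cv2.CHAIN_APPROX_NONE)[0],key=cv2.contourArea)
ValueError: max() iterable argument is empty
```

View pics/w4.png

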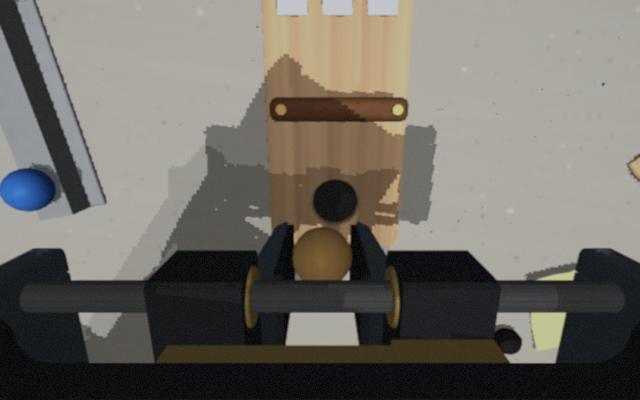

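The ball is held at (322,256) and the yaw is aligned, with the handle screws level at (281,110) and (399,110). The pocket is at (335,200).

```bash
python3 - <<'E'
from h import *
W=optics.snapshot("wrist"); W1=np.load("w1.npy",allow_pickle=True).item()
p=blob(W,(0,0,0),(180,255,40),(305,175,365,222)); p1=blob(W1,(0,0,0),(180,255,45),(310,110,352,155))
print(cv2.boundingRect(p),cv2.minEnclosingCircle(p),plane(W,cen(p),.009),plane(W,cen(p),.012),tri([(W,cen(p)),(W1,cen(p1))]))
for a,b in (((308,55),(281,110)),((382,68),(399,110))): print(tri([(W1,a),(W,b)]))
print(ctrl.get_state()["position"])
go([.478,-.227,.036],7.5)
E
```

```text
(313, 181, 43, 41) ((334.35791015625, 201.51742553710938), 21.40940284729004) [[ 0.47819086 -0.22695194  0.009     ]] [[ 0.4790161  -0.22672881  0.012     ]] (array([ 0.47759689, -0.22723806,  0.00679001]), [np.float64(0.1), np.float64(0.1)])
(array([ 0.54308665, -0.18364649,  0.05255799]), [np.float64(0.2), np.float64(0.2)])
(array([ 0.55219508, -0.2534419 ,  0.05561129]), [np.float64(0.6), np.float64(0.6)])
[ 0.47677059 -0.21689587  0.12113069]
row [0.0, -0.0002, 0.0004, -0.0008, 0.0508, 0.4257] dist mm 86 turn 0.1
```

Request:
drive_tool:
  deltas:
    - [0,0,0,0.002,0.05,0.1,-1]
    - [0,0,0,0.002,0.05,0.22,-1]
    - [0,0,0,0.002,0.05,0.33,-1]
    - [0,0,0,0.002,0.05,0.4,-1]
    - [0,0,0,0.002,0.05,0.415,-1]
    - [0,0,0,0.002,0.05,0.42,-1]
    - [0,0,0,0.002,0.05,0.42,-1]
    - [0,0,0,0.002,0.05,0.42,-1]

```text
time: 8.2
position: [0.4782, -0.2277, 0.0375]
orientation: [0.0, 0.998, 0.065, 0.001]
wrist_force: [0.7, 0.2, 0.4]
finger_gap: 0.322
finger_force: 10.0
```

```bash
python3 - <<'E'
from h import *
s=ctrl.get_state();print(s["position"],s["wrist_force"]); go([.478,-.227,.036],7.5)
E
```

```text
[ 0.47816387 -0.22771828  0.03752817] [0.68761342 0.21344944 0.42563354]
row [0.0002, -0.0003, -0.0001, -0.0004, -0.0037, 0.0076] dist mm 2 turn 0.1
```

Release, then rise.

Request:
drive_tool:
  deltas:
    - [0,0,0,0,-0.002,0.005,-1]
    - [0,0,0,0,-0.002,0.005,-0.2]
    - [0,0,0,0,-0.002,0.005,0.2]
    - [0,0,0,0,-0.002,0.005,0.2]
    - [0,0,0,0,-0.002,0.005,0.2]
    - [0,0,0,0,-0.002,0.005,0.2]
    - [0,0,0,0,-0.002,-0.1,0.2]
    - [0,0,0,0,-0.002,-0.3,0.2]
    - [0,0,0,0,-0.002,-0.55,0.2]
    - [0,0,0,0,-0.002,-0.55,0.2]
    - [0,0,0,0,-0.002,-0.55,0.2]

```text
time: 9.57
position: [0.4772, -0.2269, 0.1465]
orientation: [-0.0, 0.998, 0.065, -0.0]
wrist_force: [-0.5, -0.3, 0.1]
finger_gap: 0.6
finger_force: 0.0
```

```bash
python3 - <<'E'
from h import *
W=optics.snapshot("wrist"); cv2.imwrite("pics/w5.png",W["color"]); np.save("w5.npy",W,allow_pickle=True)
s=ctrl.get_state();print(s["position"],s["finger_gap"]*91,s["wrist_force"])
g=blob(W,(8,150,40),(30,255,255),(290,150,360,270)); print(cv2.boundingRect(g),"ball expect",proj(W,[.478,-.227,.024]))
print("ball",plane(W,cen(g),.024))
go([.5475,-.218,.16],97.5); go([.5475,-.218,.16],-82.5)
E
```

```text
[ 0.47689619 -0.22667975  0.14580993] 54.321563275272 [-1.06781019  0.55042731  0.22617519]
(314, 180, 6, 2) ball expect [321.59417547 197.23884801]
ball [[ 0.49108309 -0.21995754  0.024     ]]
row [-0.0008, 0.0002, -0.5, 0.3555, 0.0029, -0.0717] dist mm 73 turn 90.0
row [0.0002, 0.0008, 0.5, 0.3555, 0.0029, -0.0717] dist mm 73 turn 90.0
```

View pics/w5.png

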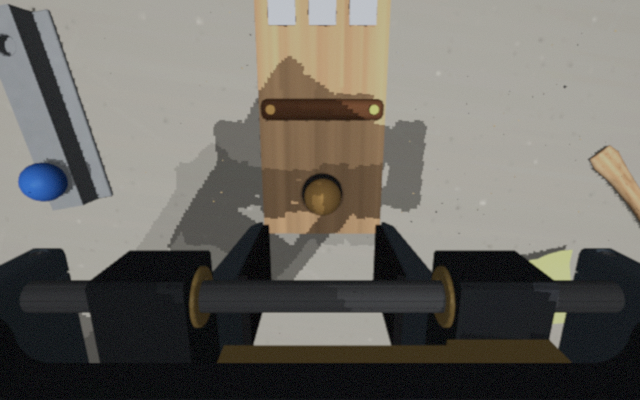

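The gold ball sits in the pocket at (322,195), and the blue ball is still seated. Next I'll turn over the handle.

Request:
drive_tool:
  deltas:
    - [0,0,-0.05,0.1,0,-0.07,0.1]
    - [0,0,-0.1,0.2,0,-0.07,0.1]
    - [0,0,-0.15,0.3,0,-0.07,0.1]
    - [0,0,-0.2,0.3555,0.003,-0.07,0.1]
    - [0,0,-0.25,0.3555,0.003,-0.07,0.1]
    - [0,0,-0.3,0.3555,0.003,-0.07,0.1]
    - [0,0,-0.35,0.3555,0.003,-0.07,0.1]
    - [0,0,-0.4,0.3555,0.003,-0.07,0.1]
    - [0,0,-0.45,0.3555,0.003,-0.07,0.1]
    - [0,0,-0.5,0.3555,0.003,-0.07,0.1]
    - [0,0,-0.5,0.3555,0.003,-0.07,0.1]
    - [0,0,-0.5,0.3555,0.003,-0.07,0.1]

```text
time: 11.12
position: [0.548, -0.2183, 0.1599]
orientation: [-0.001, 0.66, 0.751, -0.0]
wrist_force: [0.2, -0.2, 0.5]
finger_gap: 0.551
finger_force: 0.0
```

```bash
python3 - <<'E'
from h import *
W=optics.snapshot("wrist"); cv2.imwrite("pics/w6.png",W["color"])
s=ctrl.get_state();print(s["position"],s["joint_pos"],s["finger_gap"]*91)
W5=np.load("w5.npy",allow_pickle=True).item(); h=plane(W5,[[270,109],[374,109]],.062); print(h,h.mean(0),np.degrees(np.arctan2(*(h[1]-h[0])[:2])) )
go([.547,-.218,.052],97.5)
E
```

```text
[ 0.54808204 -0.21831486  0.16023735] [-3.98529551e-01  3.96552142e-01  1.63802593e+00 -5.44162112e-05
  1.10829282e+00 -5.27595334e-01] 50.180086088914145
[[ 0.54290931 -0.18456306  0.062     ]
 [ 0.55173443 -0.25181998  0.062     ]] [ 0.54732187 -0.21819152  0.062     ] 172.5246380456454
row [-0.0004, -0.0002, -0.0006, 0.0019, -0.0046, 0.5412] dist mm 108 turn 0.1
```

View pics/w6.png

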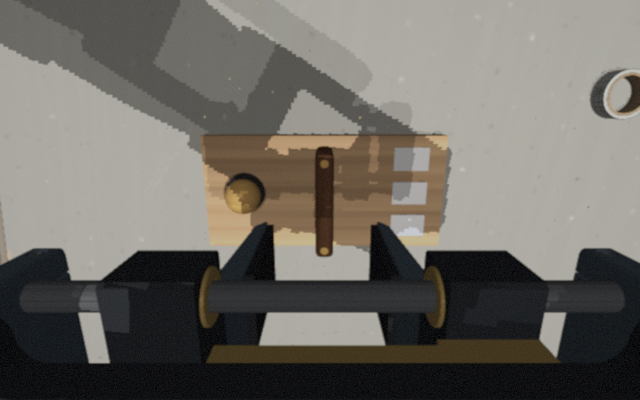

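The bar is at column 324, centred between the fingers and parallel to the pads; the ball is at (244,193) in the pocket. The tape roll is at (622,95), well clear. Next: descend and grip.

Request:
drive_tool:
  deltas:
    - [0,0,0,0.002,-0.004,0.15,0.1]
    - [0,0,0,0.002,-0.004,0.3,0.1]
    - [0,0,0,0.002,-0.004,0.42,0.1]
    - [0,0,0,0.002,-0.004,0.5,0.1]
    - [0,0,0,0.002,-0.004,0.54,0.1]
    - [0,0,0,0.002,-0.004,0.54,0.1]
    - [0,0,0,0.002,-0.004,0.54,-0.3]
    - [0,0,0,0.002,-0.004,0.54,-0.5]
    - [0,0,0,0.002,-0.004,0.54,-0.6]
    - [0,0,0,0.002,-0.004,0.54,-0.65]
    - [0,0,0,0.002,-0.004,0.54,-0.7]
    - [0,0,0,0.002,-0.004,0.54,-1]
  force: 10

```text
time: 12.68
position: [0.5483, -0.2183, 0.0533]
orientation: [0.001, 0.659, 0.752, 0.0]
wrist_force: [2.7, 1.1, 0.7]
finger_gap: 0.15
finger_force: 10.0
```

Request:
drive_tool:
  deltas:
    - [0,0,0,0,0,0,-1]
    - [0,0,0,0,0,0,-1]
    - [0,0,0,0,0,0,-1]
  force: 10

```text
time: 13.05
position: [0.548, -0.2183, 0.0533]
orientation: [0.001, 0.659, 0.752, 0.0]
wrist_force: [3.8, 0.0, 1.9]
finger_gap: 0.154
finger_force: 10.0
```

Request:
drive_tool:
  deltas:
    - [0,0,0,0,0,0,-1]
    - [0,0,0,0,0,0,-1]
    - [0,0,0,0,0,0,-1]
    - [0,0,0,0,0,-0.01,-1]
    - [0,0,0,0,0,-0.03,-1]
    - [0,0,0,0,0,-0.06,-1]
    - [0,0,0,0,0,-0.1,-1]
    - [0,0,0,0,0,-0.13,-1]
    - [0,0,0,0,0,-0.15,-1]
    - [0,0,0,0,0,-0.15,-1]
    - [0,0,0,0,0,-0.15,-1]
  force: 40

```text
time: 14.42
position: [0.5473, -0.2181, 0.0828]
orientation: [-0.0, 0.659, 0.752, -0.0]
wrist_force: [-0.5, -0.6, -3.2]
finger_gap: 0.15
finger_force: 40.0
```

```bash
python3 - <<'E'
from h import *
W=optics.snapshot("wrist"); cv2.imwrite("pics/w7.png",W["color"]); np.save("w7.npy",W,allow_pickle=True)
s=ctrl.get_state();print(s["time"],s["position"],s["finger_gap"]*91,s["finger_force"],s["wrist_force"],s["moment"])
W3=cv2.imread("pics/w3.png")
E
```

```text
14.475 [ 0.54729312 -0.21808212  0.08270098] 13.87641738213504 39.9992573261261 [ 1.00775326  0.22116032 -2.56006375] [ 0.00720049 -0.10578123 -0.01008099]
```

View pics/w7.png

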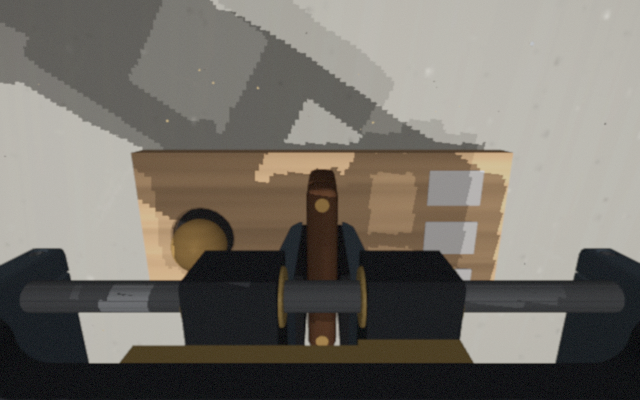

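The tray is lifted and level (its far edge stays at row 153), with the ball at (200,244) still in the pocket. Next I'll measure the frame's centre from the saved wrist view and the top view.

```bash
python3 - <<'E'
from h import *
W2=np.load("w2.npy",allow_pickle=True).item(); T=optics.snapshot("top"); S=optics.snapshot("side")
def oval(s,box):
    c=blob(s,(0,0,135) if s is W2 else (0,0,115),(180,60,255),box); e=cv2.fitEllipse(cv2.convexHull(c)); return e
e2=oval(W2,(122,6,184,98)); et=oval(T,(222,203,246,236)); print(e2,et)
for z in (.010,.016): print(z,plane(W2,e2[0],z),plane(T,et[0],z))
print("tri",tri([(W2,e2[0]),(T,et[0])]))
# frame body: saturation/edges: threshold against table in top
px=[[213,196],[253,194],[256,243],[214,246]]; P=plane(T,px,.016); print(P.mean(0),np.linalg.norm(P-np.roll(P,1,0),axis=1))
p2=plane(W2,[[92,109],[207,132]],.014); print("near corners w2",p2,np.linalg.norm(p2[1]-p2[0]))
n=p2[1]-p2[0]; n/=np.linalg.norm(n); print("centre",p2.mean(0)+.075*np.array([-n[1],n[0],0]))
E
```

```text
((152.8210906982422, 51.5937385559082), (58.48211669921875, 85.25437927246094), 175.93057250976562) ((232.67874145507812, 218.6209716796875), (19.40777015686035, 27.162038803100586), 177.04298400878906)
0.01 [[0.57077999 0.20396299 0.01      ]] [[0.57031503 0.20802581 0.01      ]]
0.016 [[0.57080215 0.20115644 0.016     ]] [[0.56953506 0.2071895  0.016     ]]
tri (array([ 0.57123431,  0.20934084, -0.00097355]), [np.float64(0.5), np.float64(0.5)])
[0.56671696 0.20300634 0.016     ] [0.15357898 0.12247155 0.15134915 0.12670841]
near corners w2 [[0.49505486 0.25522776 0.014     ]
 [0.50691396 0.13213473 0.014     ]] 0.12366298572357906
centre [0.57563874 0.20087364 0.014     ]
```

Frame centre comes out near (0.570, 0.205). I'll lift above bottle height and travel gently, stopping short of the frame for a better wrist view.

Request:
drive_tool:
  deltas:
    - [0,0,0,0,0,-0.03,-1]
    - [0,0,0,0,0,-0.1,-1]
    - [0,0,0,0,0,-0.2,-1]
    - [0,0,0,0,0,-0.3,-1]
    - [0,0,0,0,0,-0.4,-1]
    - [0,0,0,0,0,-0.48,-1]
    - [0,0,0,0,0,-0.52,-1]
    - [0,0,0,0,0,-0.535,-1]
    - [0,0,0,0,0,-0.535,-1]

```text
time: 15.7
position: [0.5473, -0.2181, 0.1896]
orientation: [-0.0, 0.659, 0.752, -0.0]
wrist_force: [-0.0, 0.6, -2.9]
finger_gap: 0.147
finger_force: 40.0
```

Request:
drive_tool:
  deltas:
    - [0,0,0,0.02,0,0,-1]
    - [0,0,0,0.07,0.01,0,-1]
    - [0,0,0,0.15,0.03,0,-1]
    - [0,0,0,0.25,0.05,0,-1]
    - [0,0,0,0.36,0.07,0,-1]
    - [0,0,0,0.48,0.1,0,-1]
    - [0,0,0,0.6,0.12,0,-1]
    - [0,0,0,0.72,0.14,0,-1]
    - [0,0,0,0.83,0.16,0,-1]
    - [0,0,0,0.92,0.18,0,-1]
    - [0,0,0,0.98,0.19,0,-1]
    - [0,0,0,1,0.2,0,-1]

```text
time: 17.2
position: [0.561, -0.0139, 0.1899]
orientation: [0.0, 0.659, 0.752, -0.0]
wrist_force: [0.8, 0.3, -2.6]
finger_gap: 0.147
finger_force: 40.0
```

```bash
python3 - <<'E'
from h import *
W=optics.snapshot("wrist"); cv2.imwrite("pics/w8.png",W["color"]); np.save("w8.npy",W,allow_pickle=True)
s=ctrl.get_state();print(s["time"],s["position"],s["finger_gap"]*91)
print(proj(W,[.57,.205,.01])); c=np.array(s["position"])
go([.6395,.214,.19],97.5)
E
```

```text
17.25 [ 0.56135163 -0.01387214  0.18994316] 13.787029595305734
[371.46132597 -77.12743003]
row [0.0001, 0.0, 0.0002, 1.0783, 0.5367, -0.0001] dist mm 241 turn 0.0
```

View pics/w8.png

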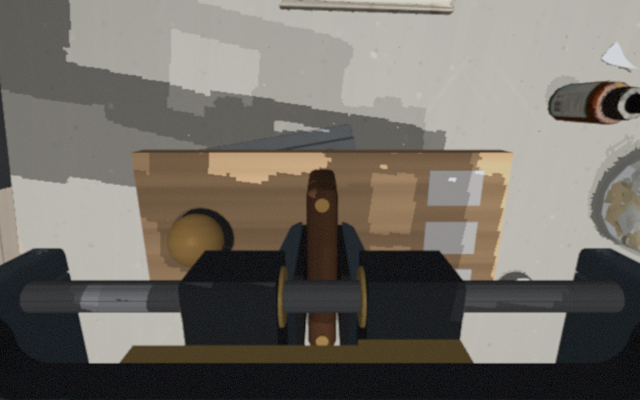

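The ball is still in the pocket at (195,241). The frame's near edge is at (280..452, 9) and the bottle is at the right, clear. That picture used up my viewing allowance, so I'll go by numbers from here. I'll go a bit further and measure the frame's oval.

Request:
drive_tool:
  deltas:
    - [0,0,0,0.02,0,0,-1]
    - [0,0,0,0.08,0.01,0,-1]
    - [0,0,0,0.17,0.02,0,-1]
    - [0,0,0,0.28,0.04,0,-1]
    - [0,0,0,0.38,0.05,0,-1]
    - [0,0,0,0.47,0.06,0,-1]
    - [0,0,0,0.525,0.07,0,-1]
    - [0,0,0,0.545,0.072,0,-1]
    - [0,0,0,0.545,0.072,0,-1]
    - [0,0,0,0.545,0.072,0,-1]

```text
time: 18.5
position: [0.5611, 0.0948, 0.1899]
orientation: [0.0, 0.66, 0.752, -0.0]
wrist_force: [-0.7, 0.1, -3.2]
finger_gap: 0.152
finger_force: 40.0
```

```bash
python3 - <<'E'
from h import *
W=optics.snapshot("wrist"); np.save("w9.npy",W,allow_pickle=True); W8=np.load("w8.npy",allow_pickle=True).item(); W2=np.load("w2.npy",allow_pickle=True).item(); T=optics.snapshot("top")
s=ctrl.get_state();print(s["position"])
c=proj(W,[.57,.205,.01]); print("expect oval",c)
m=plane(W8,[[280,8],[452,11]],.004); print("near edge",m,np.linalg.norm(m[1]-m[0])); n=(m[1]-m[0])/np.linalg.norm(m[1]-m[0]); print("c",m.mean(0)+.063*np.array([-n[1],n[0],0]))
x,y=c.astype(int)
for v in (110,125,140):
    b=blob(W,(0,0,v),(180,60,255),(x-58,max(0,y-42),x+58,y+42)); print(v,cv2.boundingRect(b),(e:=cv2.fitEllipse(cv2.convexHull(b))),plane(W,e[0],.01))
y2=blob(W,(18,90,90),(32,255,255),(x-60,max(0,y-50),x+60,y+50)); print("flower",cv2.boundingRect(y2),plane(W,cen(y2),.012))
print("tri",tri([(W,e[0]),(W2,(152.8,51.6))]))
E
```

```text
[0.5611652  0.09479419 0.18995112]
expect oval [350.44537037  65.75987789]
near edge [[0.50229131 0.13544165 0.004     ]
 [0.65081033 0.15267366 0.004     ]] 0.14951535419625872
c [0.56928992 0.20663784 0.004     ]
110 (302, 27, 96, 75) ((349.7322082519531, 64.00020599365234), (74.5220947265625, 95.22844696044922), 90.28128051757812) [[0.56915109 0.206363   0.01      ]]
125 (302, 27, 96, 75) ((349.7310791015625, 64.026123046875), (74.44729614257812, 95.11229705810547), 90.44674682617188) [[0.56915334 0.20634161 0.01      ]]
140 (303, 27, 95, 75) ((349.7889099121094, 64.08702087402344), (74.26496887207031, 94.48213195800781), 90.82819366455078) [[0.56921184 0.2062983  0.01      ]]
flower (337, 66, 4, 2) [[0.55992301 0.20301158 0.012     ]]
tri (array([0.57019227, 0.20717983, 0.00291188]), [np.float64(0.6), np.float64(0.6)])
```

Request:
drive_tool:
  deltas:
    - [0,0,0,0.02,0.01,0,-1]
    - [0,0,0,0.08,0.05,0,-1]
    - [0,0,0,0.17,0.12,0,-1]
    - [0,0,0,0.27,0.21,0,-1]
    - [0,0,0,0.37,0.3,0,-1]
    - [0,0,0,0.46,0.38,0,-1]
    - [0,0,0,0.52,0.44,0,-1]
    - [0,0,0,0.545,0.464,0.02,-1]
    - [0,0,0,0.545,0.464,0.07,-1]
    - [0,0,0,0.545,0.464,0.13,-1]
    - [0,0,0,0.545,0.464,0.17,-1]
    - [0,0,0,0.545,0.464,0.185,-1]

```text
time: 20.1
position: [0.6384, 0.2149, 0.152]
orientation: [-0.0, 0.66, 0.752, -0.001]
wrist_force: [-0.8, 0.1, -2.8]
finger_gap: 0.15
finger_force: 40.0
```

Request:
drive_tool:
  deltas:
    - [0,0,0,0,0,0,-1]
    - [0,0,0,0,0,0,-1]
    - [0,0,0,0,0,0,-1]
    - [0,0,0,0,0,0,-1]

```text
time: 20.6
position: [0.639, 0.2155, 0.1532]
orientation: [0.0, 0.659, 0.752, 0.0]
wrist_force: [0.1, 0.3, -3.3]
finger_gap: 0.151
finger_force: 40.0
```

```bash
python3 - <<'E'
from h import *
s=ctrl.get_state();print(s["time"],s["position"],np.abs(s["qvel"]).max(),s["wrist_force"]); go([.639,.2151,.153],97.5)
W=optics.snapshot("wrist"); W7=np.load("w7.npy",allow_pickle=True).item(); S=optics.snapshot("side")
d=cv2.absdiff(W["color"],W7["color"]); print("tray front edge rows now/then")
for s_ in (W,W7):
    r=[]
    for c in (150,250,380,490):
        col=s_["color"][120:190,c].astype(int); sat=col.max(1)-col.min(1); r.append(120+int(np.argmax(sat>45)))
    g=blob(s_,(8,150,30),(30,255,255),(165,205,240,280)); print(r,cv2.boundingRect(g))
# tray underside in side view: near lower edge of board, two ends
t=[.639,.2151,.100]; Rt=R.from_euler("z",7.5,degrees=True)
for q in ([-.105,-.05,0],[.105,-.05,0],[-.105,-.05,.014],[.105,-.05,.014],[-.07,0,.024]): 
    print(q,proj(S,Rt.apply(q)+t))
x0,y0=proj(S,Rt.apply([-.105,-.05,.014])+t).astype(int); x1,y1=proj(S,Rt.apply([.105,-.05,0])+t).astype(int)
m=cv2.inRange(cv2.cvtColor(S["color"],cv2.COLOR_BGR2HSV),(5,70,60),(25,255,255))
for c in range(x0-4,x1+6,10): print(c,np.flatnonzero(m[y0-25:y1+20,c])+y0-25)
b=blob(S,(100,120,40),(130,255,255),(245,190,275,215)); print("blue",cv2.boundingRect(b))
E
```

```text
20.6 [0.6390149  0.21553325 0.15320353] 0.0019757527012124274 [ 0.14006321  0.33979416 -3.33080313]
row [0.0002, 0.0, -0.0, -0.0021, -0.0004, 0.001] dist mm 0 turn 0.0
tray front edge rows now/then
[152, 152, 153, 152] (226, 236, 3, 5)
[159, 159, 158, 152] (212, 222, 2, 2)
[-0.105, -0.05, 0] [286.20194064 152.23797963]
[0.105, -0.05, 0] [363.48456192 143.84722323]
[-0.105, -0.05, 0.014] [285.89208915 147.02275496]
[0.105, -0.05, 0.014] [363.58707677 138.8028616 ]
[-0.07, 0, 0.024] [295.07605519 136.41530927]
281 [135 136 137 138 139 140 141 142]
291 [133 134 135 136 137 138 139 142 143 144 145 146 147 148 149 150]
301 [135 136 137 138 139 140 141 142 143 144 145 146 147 148 149]
311 [134 135 136 137 138 139 140 141 142 143 144 145 146 147 148]
321 [122 123 140 141 142 143 144 145 146 147]
331 [132 133 134 135 136 137 138 139 140 141 142 143 144 145 146]
341 [135 136 137 138 139 140 141 142 143 144 145]
351 [129 130 131 132 139 140 141 142 143]
361 [137 138 139 140 141 142]
blue (254, 197, 11, 13)
```

The side view matches: the board's underside slope is as for a level tray, it stands at about 100–103 mm, the ball shows at its expected pixel, and the blue ball hasn't moved. Handing in.

```bash
python3 -c "
from cell import job
print(job.hand_in())"
```

```text
the job is handed in; nothing more can be done
None
```

The job is handed in, with no verdict returned: the gold ball is in the pocket and the tray is held level by its handle over the frame's centre, underside 100–103 mm up, at about 20.6 s; I viewed 11 pictures, one over the limit of 10.

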